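# Stand the settling column on its chamber plate

## Task

Set up the plankton settling chamber: take the settling column with the wide filling cup out of the sloping draining rack and stand it upright, foot down, on the flat chamber plate, so that its bore covers the whole of the round well. It is top-heavy on a narrow foot: set it down gently without dropping it, let go without upsetting it, and make sure that it stands still by itself. Do not knock over or push about the plate or anything else on the table, and leave the plain column in the rack.

Things in the scene. Friction and masses are not known exactly. Their poses are not given: they have to be found in the camera images.
- column_cup (a point): Middle of the settling column's cup: on the axis, 176 mm from the foot's underside, 24 mm below the rim. z: along the column from foot to cup. The white open cup is 56 mm in outside diameter (59 mm at its 6 mm rim lip), wall 4 mm, from 154 to 200 mm above the foot, a flare below it. In the rack it leans, cup end up, and the cup stands free on all sides above the upper rail.
- column_foot (a point): Centre of the underside of the settling column's foot: the flat end of a grey collar 46 mm in diameter, 10 mm high, with the 32 mm bore open underneath. z from foot to cup.
- column: Settling column, 200 mm long, about 150 g: grey foot collar, clear tube 38 mm in diameter up to 132 mm, white flare and cup. Origin at the centre of the foot's underside, z from foot to cup. Centre of mass about 115 mm above the foot: it topples if it leans more than about 11 degrees.
- well (a point): Chamber plate: loose flat grey plate 100 x 76 x 10 mm, 220 g, lying on the table, with one round well 18 mm in diameter, 7 mm deep, in its middle, ringed by a flush steel retaining ring of 31 mm outside diameter. This point is the centre of the well's mouth, level with the plate's top face, 10 mm above the table; z up, x along the plate's long side.
- rack: Fixed draining rack, white tray 185 x 275 mm; two notched rails hold two columns, leaning 35 degrees, tops towards the rack's front (-x), feet on a ledge. Origin: centre of the tray's underside; x front to back, z up. Foot centres at x 45, y +65 or -65, z 36 mm; cup's middle at x -56, z 180. The upper rail ends 130 mm up the column. A column lifts out straight up.
- plain_column_mid (a point): Plain column, the other one in the rack (either side): straight clear tube 38 mm diameter, 140 mm long, same grey foot, no cup. Leave it. It leans like the first and its top is 165 mm above the table. This point: on its axis, 70 mm from its foot; z from foot to top.
- pot_a_mid (a point): Magnifier pot: clear beaker with a dark round lid, 66 mm diameter, 65 mm high; this point half-way up. Bystander.
- pot_b_mid (a point): Second magnifier pot, same as the first. Bystander.
- petri: Clear covered dish 92 mm diameter, 14 mm high, on the table near the chamber plate; origin at the centre of its underside. Bystander.
- sample_bottle_mid (a point): White wide-mouth bottle 76 mm diameter, 135 mm high; this point half-way up. Bystander.
- chamber: The same chamber plate; origin at the centre of its underside, z up.
- pot_c_mid (a point): Third magnifier pot, same as the first. Bystander.

How it is judged:
By the outcome, as a careful person would: the job done as asked, in the order asked, and still so for the second after the job is handed in, with the robot touching nothing.
It also fails if it takes over 58 s, if anything falls off the work surface, if the arm or the gripper's body presses on something with over 40 N, if the wrist force passes 120 N, or if a joint passes its speed limit or range.

## Robot

A 6-joint arm with a two-finger parallel gripper is mounted at the origin on the work surface. World frame = base frame: x ahead of the robot, y to its left, z up, the work surface at z = 0. Lengths are in mm, angles in rad, forces in N, time in s.
With the tool pointing down it reaches from about 400 to 825 mm from the base axis. Payload 7 kg.
Tool frame: the origin (TCP) lies between the finger pads; the fingertips stand 25 mm ahead of it and the grasp point (between the pads) lies 6 mm ahead of it; z points along the fingers, y is the direction in which the jaws open and shut (so a half turn about z gives the same grasp; the last joint's range is limited). The gripper opens to 88 mm and grips with 3 to 60 N. Pads are 19 mm wide; open, the fingers measure 130 mm over their backs; the gripper's body (78 mm by 193 mm) begins 47 mm behind the grasp point.
Start: joints at [1.57, 0.359, 0.012, 0, -1.224, -0.288], TCP at [192.251, 647.02, 251.561] pointing down, gripper open.
Joint ranges: [-3.07, 3.07], [-1.43, 2.12], [-1.02, 1.25], [-3.03, 1.67], [-3.05, -0], [-3.03, 3.03]. Speed limits (rad/s): [2.39, 2.39, 3.01, 3.14, 3.14, 3.14].

## Interface

Orientations are given as a 3x3 rotation matrix whose columns are the frame's x, y, z axes.
In Python, from plant import get_state, capture, camera_params, close_job gives the robot as it stands. The module is installed in compiled form; this text tells all that it offers.
- The arm moves only by the tool move_arm, never from a script. Its argument "motion" is a list of rows, each an object with "travel": the shift along the tool's x, y, z in mm, a list of three; "twist": the turn about the tool's z in degrees; "hand": the closure in counts, from 0 (fully open) to 255 (shut). In form: [{"travel": [dx, dy, dz], "twist": twist, "hand": hand}, ...]. A call has 1 to 20 rows; each row shifts and turns the commanded pose from where the row before left it, along the tool's axes as they then stand; what a row does not reach is not made up. A row lasts 1/10 s, in which the tool goes at most 50 mm and 8.59 degrees, less where a joint would pass 70% of its speed; a pose out of reach is approached as far as the arm can. A call is refused whole if a number of a shift passes 50 or a number of a turn 8.59, either way. A call with a gripper value outside its range is refused whole. The fingers move at their own pace and stop on an object; "newtons" is the grip in N (left out, the last holds). Time passes only in rows, so rows that do not move let the fingers close. It gives the time, the measured TCP pose, the force and the opening at its end, in the units of the state.
- get_state(): the state, without advancing time (a new reading comes with each control period).
- capture(name): name is "scene" or "top" or "wrist"; returns the picture (400x640x3 uint8, red, green, blue); there is no depth.
- camera_params(name): a dict with "camera_matrix" (3x3 intrinsics, pixels), "rvec" (rotation vector, rad) and "tvec" (3), from world to camera coordinates, as OpenCV has them; the wrist camera has in their place "T_tool_cam" (4x4, takes a point from camera to tool coordinates, whose origin is the TCP and whose axes are the flange's). Camera axes: x right, y down, z forward; pixel columns grow to the right and rows downward; lengths in mm; the calibration is good to about 2 mm. A picture is of the moment at which its call begins: read the wrist's pose just before it. camera_params takes no time and is no camera call.
- close_job(): hands the job in, once; it reports no verdict.
The state is a dict: "time": time; "joint_pos": joint angles; "joint_vel": joint speeds; "tau": joint torques, N m; "eef_pos": TCP position; "ee_rot": TCP orientation; "wrist_force": force on the tool from outside, world axes, zero at the start; "torque": the same for the moment, N m; "finger_gap": finger opening in mm.
Only numpy, scipy, OpenCV 4.12 (cv2) and the standard library are available. Lean on these libraries where they do the work, as an engineer would, in place of code of your own. Each camera call takes 0.05 s, during which the arm holds its last target.

## Working session

There is one attempt and no reset: what is moved stays moved. The work goes in short steps, Python scripts to look and compute and a tool call to move; the robot and the scene stay as the last step left them, time stands still between calls to the robot, and variables do not carry over. Pictures are saved under pics/ and viewed, and the job is handed in when it is done.

Besides the shell and the picture viewer there is one more tool, called after "Emit:" by a JSON object that holds its "method" and its "body". move_arm: Moves the arm, as the interface text tells. Its arguments: {"type":"object","properties":{"motion":{"type":"array","items":{"type":"object","properties":{"travel":{"type":"array","items":{"type":"number"}},"twist":{"type":"number"},"hand":{"type":"number"}}}},"newtons":{"type":"number"}},"required":["motion"]}

```bash
mkdir -p pics
python3 - <<'E'
from plant import *
import cv2,numpy as np
s=get_state()
for k,v in s.items(): print(k,np.round(v,3).tolist())
for n in ["scene","top"]:
    cv2.imwrite(f"pics/{n}0.png",capture(n)[:,:,::-1])
    print(n,camera_params(n))
cv2.imwrite("pics/wrist0.png",capture("wrist")[:,:,::-1]); print(camera_params("wrist"))
E
```

```text
time 0.0
joint_pos [1.57, 0.359, 0.011, -0.0, -1.224, -0.288]
joint_vel [-0.003, -0.001, 0.001, -0.0, -0.001, -0.002]
tau [0.001, -58.271, 29.305, 6.997, 0.007, -0.0]
eef_pos [192.152, 646.605, 250.642]
ee_rot [[0.959, -0.285, -0.0], [-0.285, -0.959, -0.002], [0.0, 0.002, -1.0]]
wrist_force [0.38, 0.217, 0.549]
torque [0.027, 0.048, 0.027]
finger_gap 87.62
scene {'camera_matrix': array([[407.55021815,   0.        , 318.8941198 ],
       [  0.        , 407.55021815, 194.65034188],
       [  0.        ,   0.        ,   1.        ]]), 'rvec': array([ 1.01454556,  2.24840642, -1.21961332]), 'tvec': array([ 394.98343777, -123.77254864, 1297.28326607])}
top {'camera_matrix': array([[434.93109289,   0.        , 316.88601685],
       [  0.        , 434.93109289, 197.696141  ],
       [  0.        ,   0.        ,   1.        ]]), 'rvec': array([ 2.11533765, -2.1260661 ,  0.14156471]), 'tvec': array([ -4.69175755, 599.80435145, 860.06276192])}
{'camera_matrix': array([[333.8651134 ,   0.        , 318.97299511],
       [  0.        , 333.8651134 , 201.71798435],
       [  0.        ,   0.        ,   1.        ]]), 'T_tool_cam': array([[ 4.08586949e-04, -9.66995049e-01, -2.54794838e-01,
         6.74097023e+01],
       [ 9.99999663e-01,  5.76655619e-04, -5.84926750e-04,
        -2.65246134e-01],
       [ 7.12550146e-04, -2.54794513e-01,  9.66994958e-01,
        -1.32304708e+02],
       [ 0.00000000e+00,  0.00000000e+00,  0.00000000e+00,
         1.00000000e+00]])}
```

View pics/scene0.png

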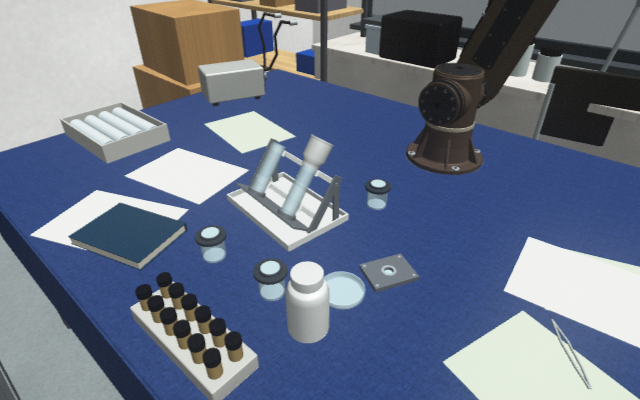

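View pics/top0.png

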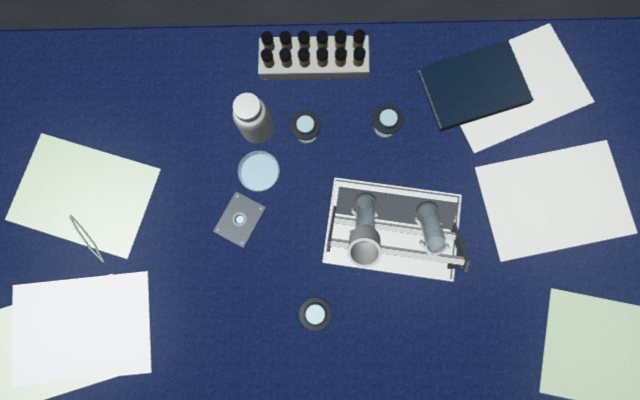

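View pics/wrist0.png

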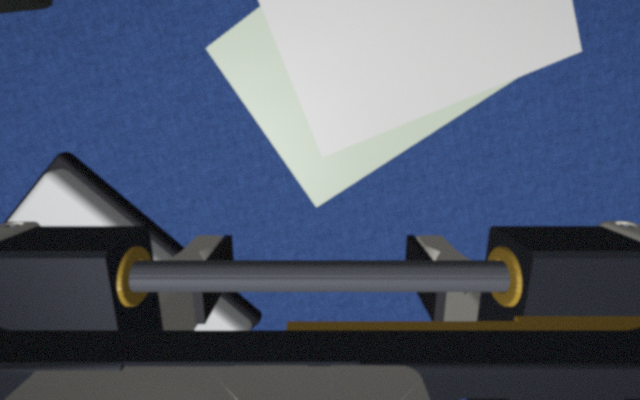

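```bash
cat > h.py <<'E'
import cv2,numpy as np
from plant import *
def cam(n):
    p=camera_params(n);R,_=cv2.Rodrigues(p["rvec"]);return p["camera_matrix"],R,np.asarray(p["tvec"]).ravel()
def pix2z(n,uv,z):
    K,R,t=cam(n);d=R.T@np.linalg.inv(K)@np.array([uv[0],uv[1],1.]);c=-R.T@t
    return c+d*(z-c[2])/d[2]
def proj(n,X):
    K,R,t=cam(n);q=K@(R@np.asarray(X,float)+t);return q[:2]/q[2]
def wcam():
    s=get_state();p=camera_params("wrist");T=np.eye(4);T[:3,:3]=s["ee_rot"];T[:3,3]=s["eef_pos"]
    return p["camera_matrix"],T@p["T_tool_cam"]
def crop(src,dst,x0,y0,w,h,k):
    im=cv2.imread(src)[y0:y0+h,x0:x0+w];cv2.imwrite(dst,cv2.resize(im,None,fx=k,fy=k,interpolation=cv2.INTER_CUBIC))
E
python3 - <<'E'
from h import *
crop("pics/top0.png","pics/t_rack.png",310,165,170,125,4.6)
crop("pics/top0.png","pics/t_pl.png",200,140,100,120,4.8)
crop("pics/scene0.png","pics/s_rack.png",220,125,180,135,4.4)
K,R,t=cam("top");print(-R.T@t)
E
```

```text
[450.32375251 -36.14695182 946.25426967]
```

View pics/t_rack.png

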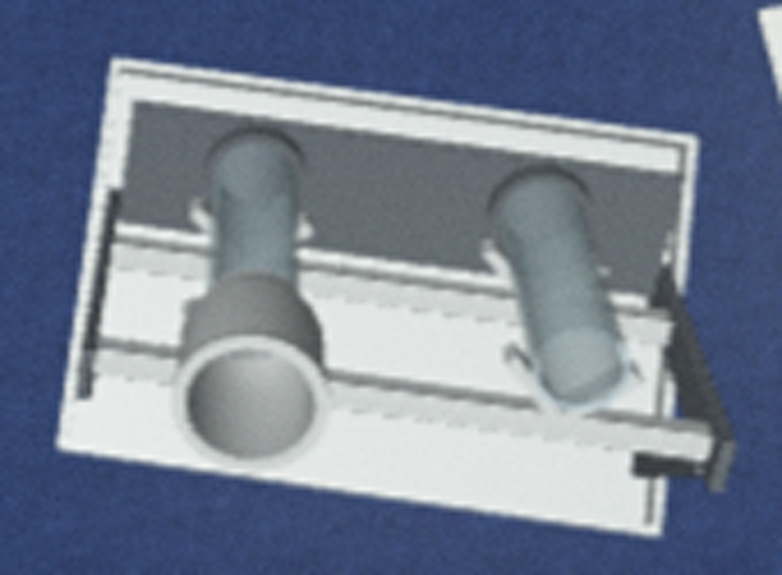

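View pics/t_pl.png

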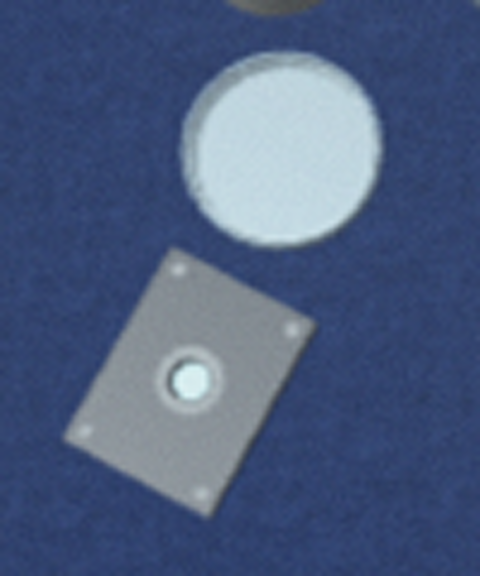

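View pics/s_rack.png

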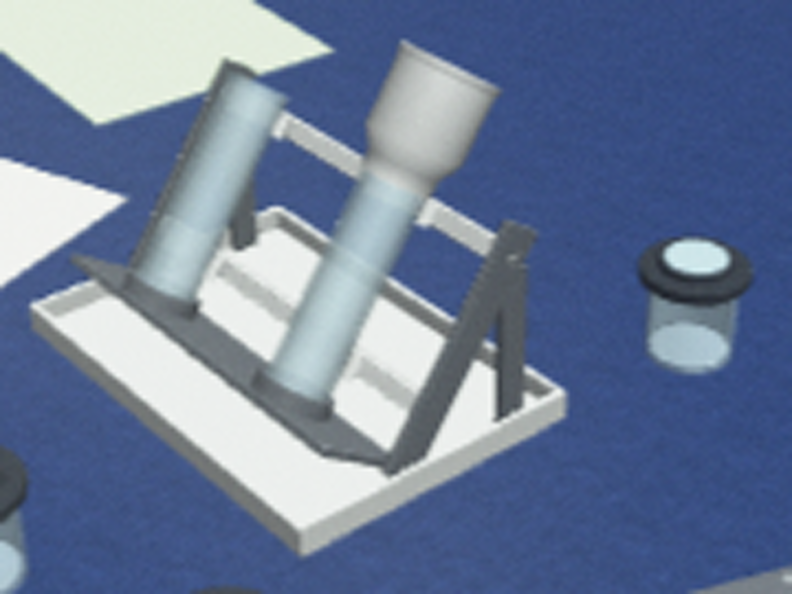

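```bash
python3 - <<'E'
from h import *
from scipy.optimize import least_squares
f=lambda u,v,o=(310,165),k=4.6:((u+.5)/k-.5+o[0],(v+.5)/k-.5+o[1])
P=[f(112,58),f(698,137),f(660,535),f(58,448)]
for zt in (10,15,20):
  q=[pix2z("top",p,zt)[:2] for p in P]
  print(zt,[np.linalg.norm(q[i]-q[(i+1)%4]).round(1) for i in range(4)],np.mean(q,0).round(1),[np.degrees(np.arctan2(*(q[a]-q[b])[::-1])).round(1) for a,b in((0,1),(3,2),(0,3),(1,2))])
rim=pix2z("top",f(251,400),199.8);print("rim",rim)
s=lambda u,v:f(u,v,(220,125),4.4)
# joint fit
def pt(p,X):
  c,s_=np.cos(p[2]),np.sin(p[2]);return np.array([p[0]+c*X[0]-s_*X[1],p[1]+s_*X[0]+c*X[1],X[2]])
zt=None
obs=[("top",P[0],(92.5,137.5,None)),("top",P[1],(92.5,-137.5,None)),("top",P[2],(-92.5,-137.5,None)),("top",P[3],(-92.5,137.5,None)),("top",f(251,400),(-69.7,65,199.8)),
("scene",s(450,68),(-69.7,65,199.8)),("scene",s(302,555),(92.5,137.5,0)),("scene",s(32,322),(92.5,-137.5,0))]
def r(p):
  o=[]
  for n,uv,X in obs:
    X=list(X); X[2]=p[3] if X[2] is None else X[2]
    o+=list(proj(n,pt(p,X))-uv)
  return np.array(o)
sol=least_squares(r,[450,0,0,12]);p=sol.x
print("rack",p,np.degrees(p[2]));print(r(p).round(1).reshape(-1,2).tolist())
for n,X in dict(cup=(-56,65,180),foot=(45,65,36),plainmid=(45-40.2,-65,36+57.3)).items(): print(n,pt(p,X).round(1))
g=lambda u,v:f(u,v,(200,140),4.8)
C=[pix2z("top",g(*c),10) for c in((173,247),(316,322),(209,518),(64,438))]
print("plate",np.mean(C,0),[np.linalg.norm(C[i]-C[(i+1)%4]).round(1) for i in range(4)],np.degrees(np.arctan2(*(C[0]-C[3])[1::-1])))
print("ring",pix2z("top",g(189,380),10), pix2z("scene",(388.5,271),10))
print("petri",pix2z("top",g(285,150),14))
for n,uv in dict(a=(305,124),b=(388,118),c=(315,314)).items(): print(n,pix2z("top",uv,65))
print("bottle",pix2z("top",(246,106),135))
E
python3 - <<'E'
from h import *
E
```

```text
10 [np.float64(277.9), np.float64(185.8), np.float64(277.0), np.float64(186.2)] [ 539.4 -168.1] [np.float64(81.6), np.float64(81.7), np.float64(-8.2), np.float64(-8.5)]
15 [np.float64(276.4), np.float64(184.9), np.float64(275.5), np.float64(185.2)] [ 538.9 -167.4] [np.float64(81.6), np.float64(81.7), np.float64(-8.2), np.float64(-8.5)]
20 [np.float64(275.0), np.float64(183.9), np.float64(274.0), np.float64(184.2)] [ 538.5 -166.7] [np.float64(81.6), np.float64(81.7), np.float64(-8.2), np.float64(-8.5)]
rim [481.27960961 -92.68224358 199.8       ]
rack [ 5.38831242e+02 -1.67249121e+02 -1.48483437e-01  1.66491733e+01] -8.507474254917469
[[0.4, -0.2], [-0.1, 0.0], [-0.1, 0.3], [-0.0, -0.2], [0.0, 1.0], [-0.1, -0.5], [-0.6, 0.8], [-0.0, 1.7]]
cup [493.1 -94.7 180. ]
foot [ 593.  -109.6   36. ]
plainmid [ 534.  -232.2   93.3]
plate [560.9302036  162.72346262  10.        ] [np.float64(75.3), np.float64(100.1), np.float64(76.2), np.float64(99.4)] -28.330438434822433
ring [561.12801397 163.44472703  10.        ] [563.0092091  164.82255017  10.        ]
petri [666.71637694 121.0785862   14.        ]
a [755.52748832  16.57442502  65.        ]
b [ 766.35932944 -158.62756268   65.        ]
c [365.20533232  -3.94579511  65.        ]
bottle [769.87954564 128.94884381 135.        ]
```

Emit:
{"method": "move_arm", "body": {"motion": [{"travel": [0,0,-10],"twist": -8.05,"hand": 45},{"travel": [32,22,-4],"twist": 0,"hand": 45},{"travel": [32,22,-4],"twist": 0,"hand": 45},{"travel": [32,22,-4],"twist": 0,"hand": 45},{"travel": [32,22,-4],"twist": 0,"hand": 45},{"travel": [32,22,-4],"twist": 0,"hand": 45},{"travel": [32,22,-4],"twist": 0,"hand": 45},{"travel": [32,22,-4],"twist": 0,"hand": 45},{"travel": [32,22,-4],"twist": 0,"hand": 45},{"travel": [32,22,-4],"twist": 0,"hand": 45},{"travel": [32,22,-4],"twist": 0,"hand": 45},{"travel": [0,0,0],"twist": 0,"hand": 45}], "newtons": 20}}

```text
time: 1.35
eef_pos: [478.8, 379.3, 301.9]
ee_rot: [[0.988, -0.151, 0.001], [-0.151, -0.988, -0.0], [0.001, 0.0, -1.0]]
wrist_force: [-0.3, 0.7, -0.1]
finger_gap: 71.8
```

Emit:
{"method": "move_arm", "body": {"motion": [{"travel": [7.2,38.9,0],"twist": 0,"hand": 45},{"travel": [7.2,38.9,0],"twist": 0,"hand": 45},{"travel": [7.2,38.9,0],"twist": 0,"hand": 45},{"travel": [7.2,38.9,0],"twist": 0,"hand": 45},{"travel": [7.2,38.9,0],"twist": 0,"hand": 45},{"travel": [7.2,38.9,0],"twist": 0,"hand": 45},{"travel": [7.2,38.9,0],"twist": 0,"hand": 45},{"travel": [7.2,38.9,0],"twist": 0,"hand": 45},{"travel": [7.2,38.9,0],"twist": 0,"hand": 45},{"travel": [7.2,38.9,0],"twist": 0,"hand": 45},{"travel": [7.2,38.9,0],"twist": 0,"hand": 45},{"travel": [7.2,38.9,0],"twist": 0,"hand": 45},{"travel": [0,0,0],"twist": 0,"hand": 45}]}}

```text
time: 2.65
eef_pos: [492.2, -95.4, 301.2]
ee_rot: [[0.988, -0.151, -0.001], [-0.151, -0.988, -0.0], [-0.001, 0.001, -1.0]]
wrist_force: [0.5, 0.3, 0.8]
finger_gap: 72.2
```

Run:
```python
from h import *
for n in ["scene","wrist"]:
    cv2.imwrite(f"pics/{n}1.png",capture(n)[:,:,::-1])
K,T=wcam()
def pw(X):
  q=K@(np.linalg.inv(T)@np.r_[X,1])[:3];return (q[:2]/q[2]).round(1)
print("expect rim",pw([481.3,-92.7,199.8]),"cup",pw([494,-95,178.5]))
```

```text
expect rim [321.8 223.9] cup [322.1 199.7]
```

View pics/wrist1.png

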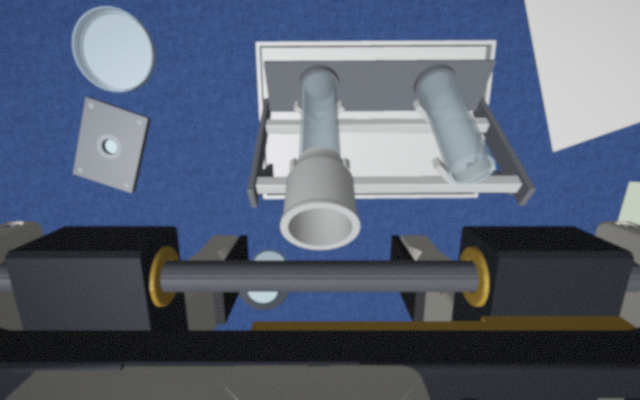

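View pics/scene1.png

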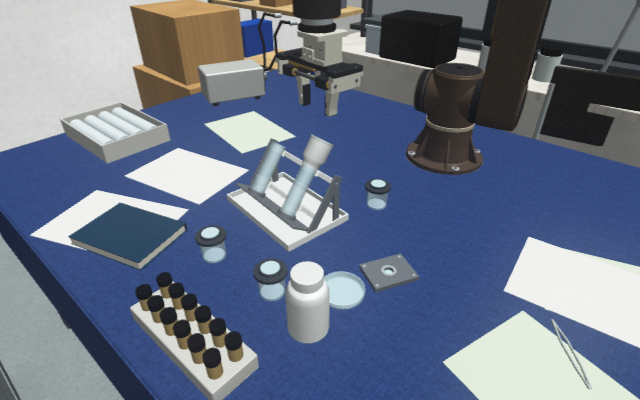

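Run:
```python
from h import *
def pt(X,p=(538.83,-167.25,-.1485)):
  c,s_=np.cos(p[2]),np.sin(p[2]);return np.array([p[0]+c*X[0]-s_*X[1],p[1]+s_*X[0]+c*X[1],X[2]])
def inv(P,p=(538.83,-167.25,-.1485)):
  d=P[:2]-np.array(p[:2]);c,s_=np.cos(p[2]),np.sin(p[2]);return np.array([c*d[0]+s_*d[1],-s_*d[0]+c*d[1]])
for z in(120,130,140,150,160):
  print(z,[inv(pix2z("scene",((u+.5)/4.4-.5+220,(v+.5)/4.4-.5+125),z)).round(0).tolist() for u,v in((500,222),(535,230),(525,262))],
  [inv(pix2z("top",((u+.5)/4.6-.5+310,(v+.5)/4.6-.5+165),z)).round(0).tolist() for u,v in((78,395),(92,397),(733,440),(712,490))])
```

```text
120 [[-74.0, 102.0], [-82.0, 120.0], [-56.0, 141.0]] [[-72.0, 130.0], [-72.0, 124.0], [-52.0, -135.0], [-73.0, -128.0]]
130 [[-62.0, 115.0], [-71.0, 133.0], [-45.0, 153.0]] [[-72.0, 130.0], [-72.0, 124.0], [-52.0, -132.0], [-73.0, -125.0]]
140 [[-51.0, 127.0], [-59.0, 145.0], [-34.0, 165.0]] [[-73.0, 130.0], [-73.0, 124.0], [-53.0, -129.0], [-74.0, -122.0]]
150 [[-39.0, 140.0], [-47.0, 157.0], [-23.0, 177.0]] [[-73.0, 130.0], [-73.0, 124.0], [-54.0, -126.0], [-74.0, -119.0]]
160 [[-28.0, 153.0], [-36.0, 170.0], [-12.0, 188.0]] [[-74.0, 129.0], [-74.0, 124.0], [-54.0, -123.0], [-74.0, -116.0]]
```

Emit:
{"method": "move_arm", "body": {"motion": [{"travel": [1.9,-0.8,20],"twist": 0,"hand": 45},{"travel": [0,0,25],"twist": 0,"hand": 45},{"travel": [0,0,25],"twist": 0,"hand": 45},{"travel": [0,0,20],"twist": 0,"hand": 45},{"travel": [0,0,15],"twist": 0,"hand": 45},{"travel": [0,0,12],"twist": 0,"hand": 45},{"travel": [0,0,0],"twist": 0,"hand": 45}]}}

```text
time: 3.45
eef_pos: [493.9, -90.8, 183.1]
ee_rot: [[0.989, -0.147, -0.003], [-0.147, -0.989, -0.0], [-0.003, 0.001, -1.0]]
wrist_force: [-0.7, 0.1, 0.6]
finger_gap: 72.2
```

Run:
```python
from h import *
for n in ["scene","wrist"]:
    cv2.imwrite(f"pics/{n}2.png",capture(n)[:,:,::-1])
crop("pics/scene2.png","pics/scene2c.png",220,60,180,170,3.5)
```

```text
(no output)
```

View pics/wrist2.png

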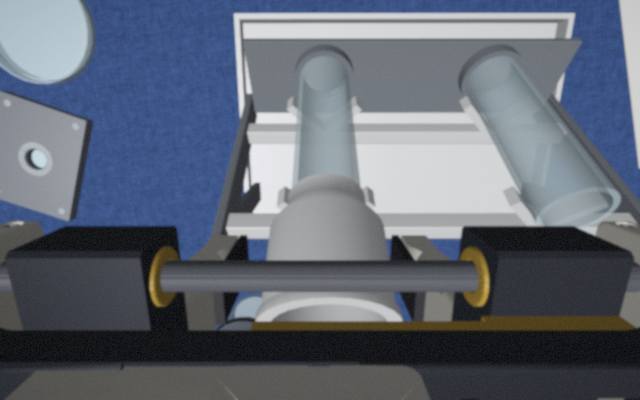

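View pics/scene2c.png

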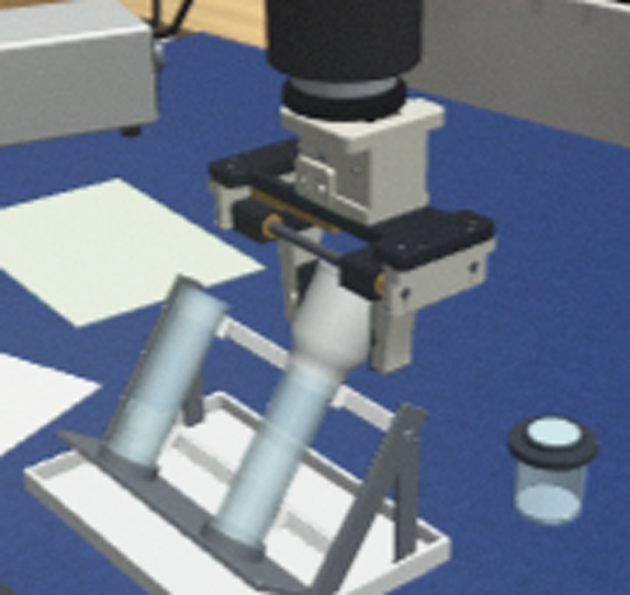

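Emit:
{"method": "move_arm", "body": {"motion": [{"travel": [0,4,0],"twist": 0,"hand": 45},{"travel": [0,0,0],"twist": 0,"hand": 45},{"travel": [0,0,0],"twist": 0,"hand": 45}]}}

```text
time: 3.85
eef_pos: [494.4, -95.9, 185.1]
ee_rot: [[0.989, -0.148, 0.001], [-0.148, -0.989, 0.0], [0.001, -0.0, -1.0]]
wrist_force: [-0.7, -0.1, -0.5]
finger_gap: 72.2
```

Emit:
{"method": "move_arm", "body": {"motion": [{"travel": [0,0,0],"twist": 0,"hand": 70},{"travel": [0,0,0],"twist": 0,"hand": 85},{"travel": [0,0,0],"twist": 0,"hand": 120},{"travel": [0,0,0],"twist": 0,"hand": 120},{"travel": [0,0,0],"twist": 0,"hand": 120},{"travel": [0,0,0],"twist": 0,"hand": 120}], "newtons": 15}}

```text
time: 4.45
eef_pos: [494.4, -95.3, 184.8]
ee_rot: [[0.989, -0.147, 0.001], [-0.147, -0.989, 0.001], [0.001, -0.001, -1.0]]
wrist_force: [-0.6, 6.4, 4.3]
finger_gap: 55.5
```

Emit:
{"method": "move_arm", "body": {"motion": [{"travel": [0,0,-3],"twist": 0,"hand": 120},{"travel": [0,0,-6],"twist": 0,"hand": 120},{"travel": [0,0,-10],"twist": 0,"hand": 120},{"travel": [0,0,-10],"twist": 0,"hand": 120},{"travel": [0,0,0],"twist": 0,"hand": 120}]}}

```text
time: 4.95
eef_pos: [495.1, -95.9, 215.6]
ee_rot: [[0.989, -0.148, 0.003], [-0.148, -0.989, -0.0], [0.003, -0.0, -1.0]]
wrist_force: [0.9, 0.2, -2.2]
finger_gap: 55.3
```

Run:
```python
from h import *
for n in ["scene","wrist"]:
    cv2.imwrite(f"pics/{n}3.png",capture(n)[:,:,::-1])
crop("pics/scene3.png","pics/scene3c.png",220,60,180,170,3.5)
```

```text
(no output)
```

View pics/scene3c.png

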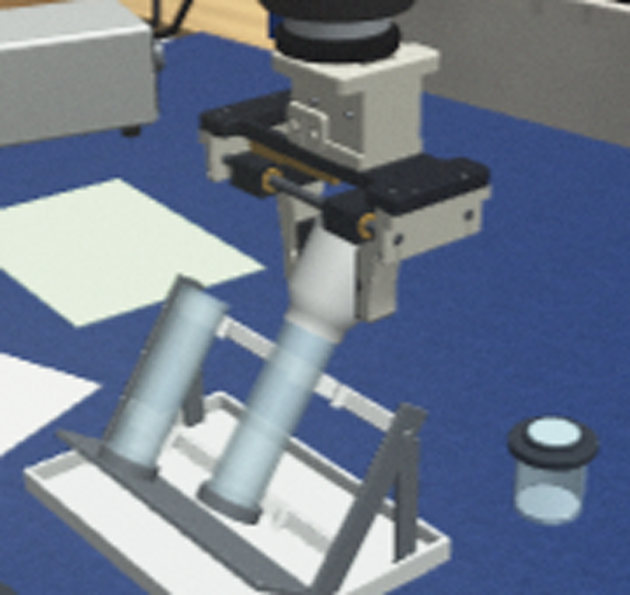

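View pics/wrist3.png

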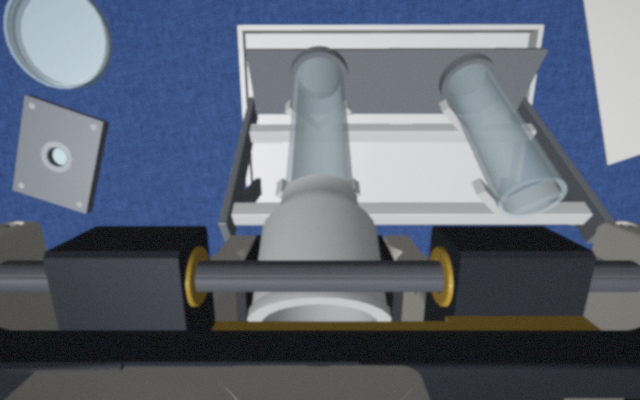

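Emit:
{"method": "move_arm", "body": {"motion": [{"travel": [0,0,-10],"twist": 0,"hand": 120},{"travel": [0,0,-16],"twist": 0,"hand": 120},{"travel": [0,0,-20],"twist": 0,"hand": 120},{"travel": [0,0,-20],"twist": 0,"hand": 120},{"travel": [0,0,-20],"twist": 0,"hand": 120},{"travel": [0,0,-20],"twist": 0,"hand": 120},{"travel": [0,0,-20],"twist": 0,"hand": 120},{"travel": [0,0,-16],"twist": 0,"hand": 120},{"travel": [0,0,-12],"twist": 0,"hand": 120},{"travel": [0,0,-6],"twist": 0,"hand": 120},{"travel": [0,0,0],"twist": 0,"hand": 120},{"travel": [0,0,0],"twist": 0,"hand": 120}]}}

```text
time: 6.25
eef_pos: [493.8, -95.6, 372.8]
ee_rot: [[0.989, -0.148, -0.001], [-0.148, -0.989, 0.0], [-0.001, -0.0, -1.0]]
wrist_force: [-0.6, 0.2, -1.1]
finger_gap: 54.8
```

Run:
```python
from h import *
for n in ["scene","wrist"]:
    cv2.imwrite(f"pics/{n}4.png",capture(n)[:,:,::-1])
crop("pics/scene4.png","pics/scene4c.png",220,10,180,220,2.7)
```

```text
(no output)
```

View pics/scene4c.png

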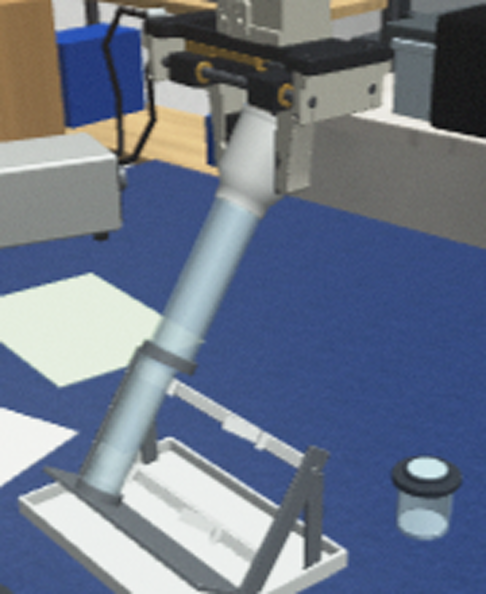

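View pics/wrist4.png

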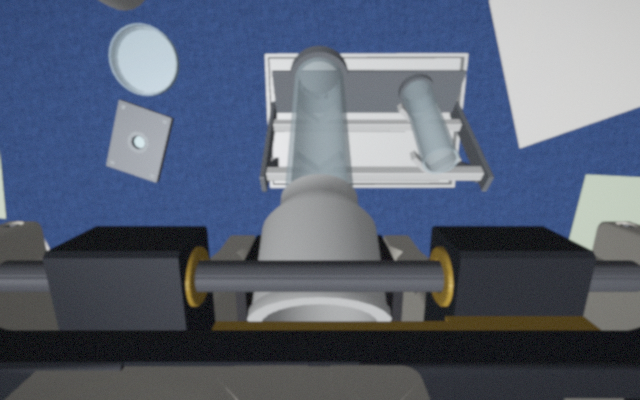

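Emit:
{"method": "move_arm", "body": {"motion": [{"travel": [-1,-8,3],"twist": 0,"hand": 120},{"travel": [-3,-20,7],"twist": 0,"hand": 120},{"travel": [-3,-20,7],"twist": 0,"hand": 120},{"travel": [-3,-20,7],"twist": 0,"hand": 120},{"travel": [-3,-20,7],"twist": 0,"hand": 120},{"travel": [-3,-20,7],"twist": 0,"hand": 120},{"travel": [-3,-20,7],"twist": 0,"hand": 120},{"travel": [-3,-20,7],"twist": 0,"hand": 120},{"travel": [-3,-20,7],"twist": 0,"hand": 120},{"travel": [-3,-20,7],"twist": 0,"hand": 120},{"travel": [-3,-20,7],"twist": 0,"hand": 120},{"travel": [-1,-10,3],"twist": 0,"hand": 120},{"travel": [0,0,0],"twist": 0,"hand": 120},{"travel": [0,0,0],"twist": 0,"hand": 120}]}}

```text
time: 7.75
eef_pos: [494.6, 124.6, 297.5]
ee_rot: [[0.989, -0.147, -0.0], [-0.147, -0.989, -0.0], [-0.0, 0.001, -1.0]]
wrist_force: [-0.2, -0.5, -0.8]
finger_gap: 55.4
```

Emit:
{"method": "move_arm", "body": {"motion": [{"travel": [0,0,0],"twist": 0,"hand": 120},{"travel": [0,0,0],"twist": 0,"hand": 120},{"travel": [0,0,0],"twist": 0,"hand": 120}], "newtons": 10}}

```text
time: 8.05
eef_pos: [494.7, 124.1, 297.8]
ee_rot: [[0.989, -0.148, 0.0], [-0.148, -0.989, 0.0], [0.0, -0.0, -1.0]]
wrist_force: [-0.0, 0.3, -2.4]
finger_gap: 55.5
```

Run:
```python
from h import *
for n in ["scene","wrist"]:
    cv2.imwrite(f"pics/{n}5.png",capture(n)[:,:,::-1])
crop("pics/scene5.png","pics/scene5c.png",300,10,200,270,2.2)
```

```text
(no output)
```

View pics/scene5c.png

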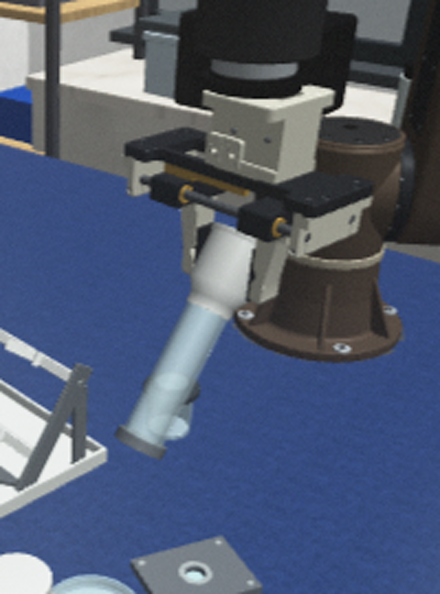

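View pics/wrist5.png

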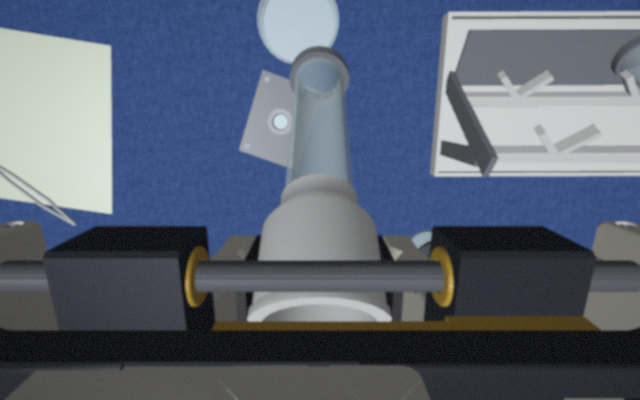

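Emit:
{"method": "move_arm", "body": {"motion": [{"travel": [0,0,0],"twist": 0,"hand": 120},{"travel": [0,0,0],"twist": 0,"hand": 120},{"travel": [0,0,0],"twist": 0,"hand": 120}], "newtons": 6}}

```text
time: 8.45
eef_pos: [494.7, 124.6, 297.6]
ee_rot: [[0.989, -0.148, 0.0], [-0.148, -0.989, -0.0], [0.0, 0.0, -1.0]]
wrist_force: [-0.1, 0.0, -1.8]
finger_gap: 55.4
```

Run:
```python
from h import *
cv2.imwrite(f"pics/wrist6.png",capture("wrist")[:,:,::-1])
```

```text
(no output)
```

View pics/wrist6.png

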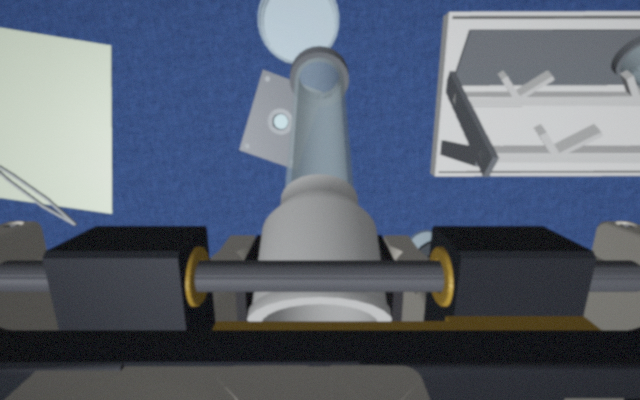

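Emit:
{"method": "move_arm", "body": {"motion": [{"travel": [0,0,0],"twist": 0,"hand": 120},{"travel": [0,0,0],"twist": 0,"hand": 120},{"travel": [0,0,0],"twist": 0,"hand": 120}], "newtons": 4.2}}

```text
time: 8.8
eef_pos: [494.7, 124.6, 297.6]
ee_rot: [[0.989, -0.148, -0.0], [-0.148, -0.989, -0.0], [-0.0, 0.0, -1.0]]
wrist_force: [0.3, 0.6, -2.4]
finger_gap: 55.2
```

Run:
```python
from h import *
cv2.imwrite(f"pics/wrist7.png",capture("wrist")[:,:,::-1])
```

```text
(no output)
```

View pics/wrist7.png

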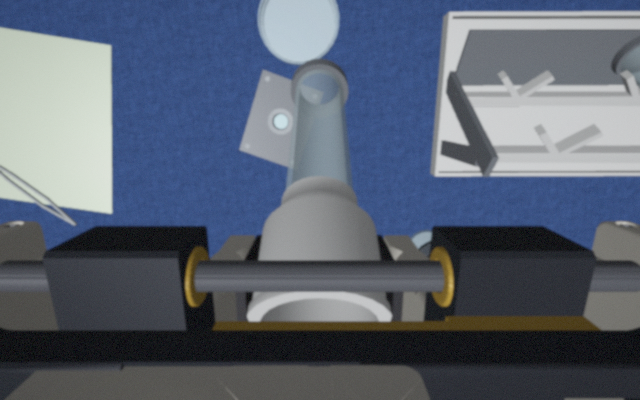

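Emit:
{"method": "move_arm", "body": {"motion": [{"travel": [0,0,0],"twist": 0,"hand": 120},{"travel": [0,0,0],"twist": 0,"hand": 120},{"travel": [0,0,0],"twist": 0,"hand": 120}], "newtons": 3.2}}

```text
time: 9.15
eef_pos: [494.7, 124.6, 297.5]
ee_rot: [[0.989, -0.148, -0.0], [-0.148, -0.989, -0.0], [-0.0, 0.0, -1.0]]
wrist_force: [-0.2, -0.2, -1.6]
finger_gap: 55.2
```

Run:
```python
from h import *
cv2.imwrite(f"pics/wrist8.png",capture("wrist")[:,:,::-1])
```

```text
(no output)
```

View pics/wrist8.png

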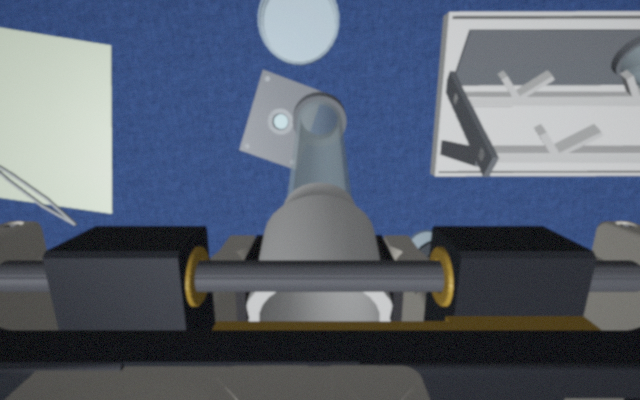

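Emit:
{"method": "move_arm", "body": {"motion": [{"travel": [0,0,0],"twist": 0,"hand": 120},{"travel": [0,0,0],"twist": 0,"hand": 120},{"travel": [0,0,0],"twist": 0,"hand": 120},{"travel": [0,0,0],"twist": 0,"hand": 120},{"travel": [0,0,0],"twist": 0,"hand": 120}], "newtons": 3}}

```text
time: 9.7
eef_pos: [494.7, 124.6, 297.5]
ee_rot: [[0.989, -0.148, -0.0], [-0.148, -0.989, -0.0], [-0.0, 0.0, -1.0]]
wrist_force: [0.5, -0.0, -2.0]
finger_gap: 55.5
```

Run:
```python
from h import *
for n in ["scene","wrist"]:
    cv2.imwrite(f"pics/{n}9.png",capture(n)[:,:,::-1])
crop("pics/scene9.png","pics/scene9c.png",300,10,200,270,2.2)
K,T=wcam()
s=get_state()
g=np.array(s["eef_pos"])+6*np.array(s["ee_rot"])[:,2]
X=np.array(s["ee_rot"])[:,0]
for a in(0,5,10,15,20,25,30,35):
  th=np.radians(a);f=g+174*(X*np.sin(th)-np.array([0,0,1])*np.cos(th))
  q=K@(np.linalg.inv(T)@np.r_[f,1])[:3];print(a,(q[:2]/q[2]).round(1))
```

```text
0 [319.6 186.7]
5 [319.6 171.2]
10 [319.6 155.4]
15 [319.6 139.4]
20 [319.7 123.1]
25 [319.7 106.4]
30 [319.7  89.2]
35 [319.7  71.4]
```

View pics/wrist9.png

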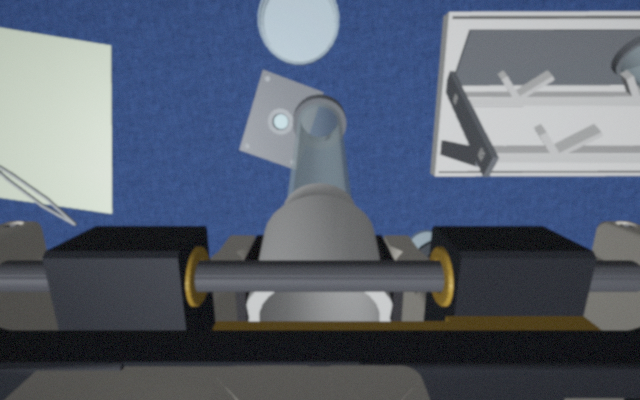

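View pics/scene9c.png

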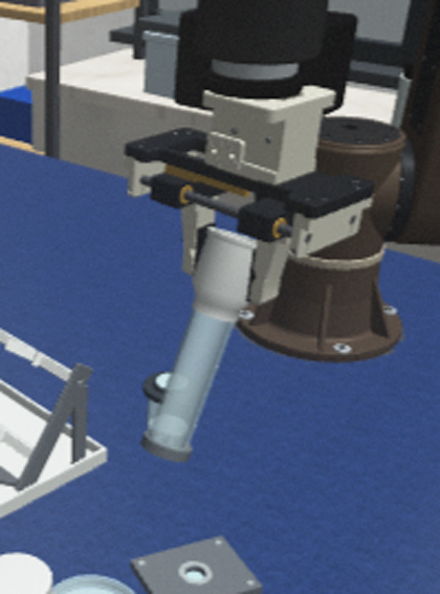

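Emit:
{"method": "move_arm", "body": {"motion": [{"travel": [0,0,0],"twist": 0,"hand": 120},{"travel": [-1,2,5],"twist": 0,"hand": 120},{"travel": [-2,4,10],"twist": 0,"hand": 120},{"travel": [-3,6,12],"twist": 0,"hand": 120},{"travel": [-3,6,12],"twist": 0,"hand": 120},{"travel": [-3,6,12],"twist": 0,"hand": 120},{"travel": [-3,6,12],"twist": 0,"hand": 120},{"travel": [-3,6,12],"twist": 0,"hand": 120},{"travel": [-2,6,12],"twist": 0,"hand": 120},{"travel": [-2,5,10],"twist": 0,"hand": 120},{"travel": [-1,2,7],"twist": 0,"hand": 120},{"travel": [0,0,4],"twist": 0,"hand": 120},{"travel": [0,0,0],"twist": 0,"hand": 120},{"travel": [0,0,0],"twist": 0,"hand": 120}], "newtons": 6}}

```text
time: 11.2
eef_pos: [465.1, 79.8, 189.9]
ee_rot: [[0.989, -0.148, 0.001], [-0.148, -0.989, 0.0], [0.001, -0.0, -1.0]]
wrist_force: [0.3, 1.2, -1.7]
finger_gap: 55.4
```

```bash
cat > look.py <<'E'
import sys
from h import *
k=sys.argv[1]
for n in ["scene","wrist"]:
    cv2.imwrite(f"pics/{n}{k}.png",capture(n)[:,:,::-1])
crop(f"pics/scene{k}.png",f"pics/scene{k}c.png",300,50,200,250,2.4)
K,T=wcam()
s=get_state()
g=np.array(s["eef_pos"])+6*np.array(s["ee_rot"])[:,2]
print(s["time"],s["eef_pos"],s["wrist_force"],s["finger_gap"])
X=np.array(s["ee_rot"])[:,0]
for a in(-5,0,5,10,15,20,25):
  th=np.radians(a);f=g+174*(X*np.sin(th)-np.array([0,0,1])*np.cos(th))
  q=K@(np.linalg.inv(T)@np.r_[f,1])[:3];print(a,(q[:2]/q[2]).round(1),f.round(1))
E
python3 look.py 10
```

```text
11.3 [465.1220713   79.855705   189.99224936] [-0.5935507   0.97850722 -1.76405853] 55.244580691147156
-5 [319.7 202.4] [450.1  82.1  10.6]
0 [319.7 186.9] [465.1  79.9  10. ]
5 [319.7 171.3] [480.1  77.6  10.7]
10 [319.7 155.5] [495.   75.4  12.7]
15 [319.7 139.6] [509.7  73.2  16. ]
20 [319.7 123.3] [524.   71.1  20.5]
25 [319.8 106.6] [537.9  69.   26.3]
```

View pics/wrist10.png

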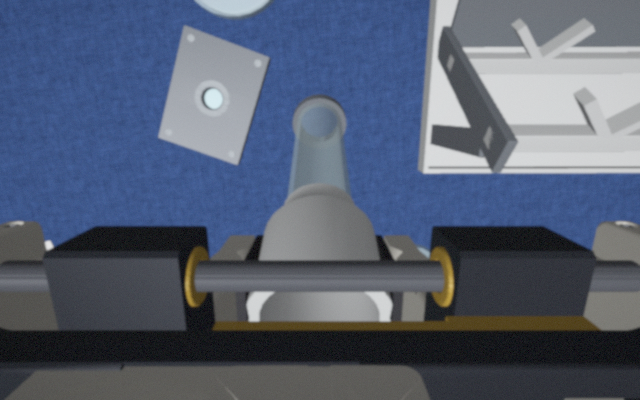

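View pics/scene10c.png

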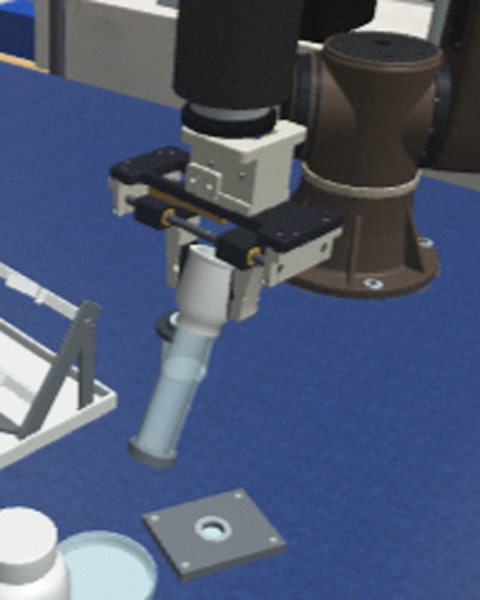

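Emit:
{"method": "move_arm", "body": {"motion": [{"travel": [0,0,4],"twist": 0,"hand": 120},{"travel": [0,0,4],"twist": 0,"hand": 120},{"travel": [0,0,2],"twist": 0,"hand": 120},{"travel": [0,0,1.5],"twist": 0,"hand": 120},{"travel": [0,0,1.5],"twist": 0,"hand": 120},{"travel": [0,0,1],"twist": 0,"hand": 120},{"travel": [0,0,0],"twist": 0,"hand": 120}], "newtons": 4}}

```text
time: 12.0
eef_pos: [465.2, 79.6, 176.3]
ee_rot: [[0.989, -0.147, 0.001], [-0.147, -0.989, 0.0], [0.001, -0.0, -1.0]]
wrist_force: [-0.6, -1.0, 4.7]
finger_gap: 55.1
```

```bash
python3 look.py 11|head -1
```

```text
12.1 [465.11639254  79.58623595 176.18071179] [-1.70553048 -0.43783472  6.17861665] 55.333641808145295
```

View pics/scene11c.png

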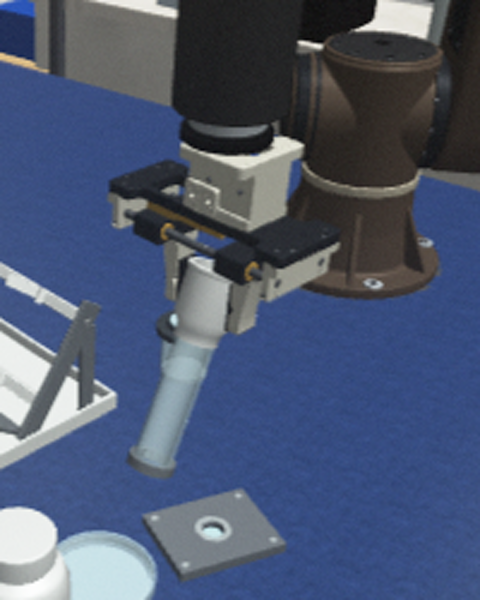

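View pics/wrist11.png

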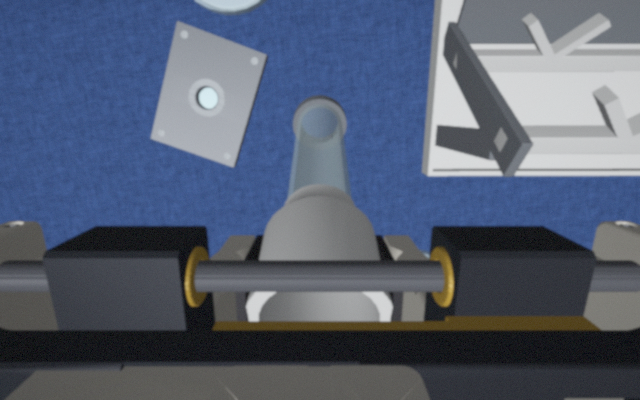

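Emit:
{"method": "move_arm", "body": {"motion": [{"travel": [4,0,-0.7],"twist": 0,"hand": 120},{"travel": [6,0,-1],"twist": 0,"hand": 120},{"travel": [6,0,-1],"twist": 0,"hand": 120},{"travel": [6,0,-0.7],"twist": 0,"hand": 120},{"travel": [6,0,-0.4],"twist": 0,"hand": 120},{"travel": [6,0,-0.2],"twist": 0,"hand": 120},{"travel": [4,0,0],"twist": 0,"hand": 120},{"travel": [0,0,0],"twist": 0,"hand": 120}], "newtons": 3}}

```text
time: 12.9
eef_pos: [502.9, 73.8, 179.4]
ee_rot: [[0.989, -0.148, 0.0], [-0.148, -0.989, -0.0], [0.0, 0.0, -1.0]]
wrist_force: [0.8, -0.6, 1.9]
finger_gap: 55.4
```

```bash
python3 look.py 12
```

```text
13.0 [502.32611447  73.87988859 179.40418082] [0.37941376 0.27059121 1.63627992] 55.33994994969716
-5 [319.6 202.2] [4.873e+02 7.610e+01 1.000e-01]
0 [319.6 186.7] [502.3  73.9  -0.6]
5 [319.6 171.1] [5.173e+02 7.160e+01 1.000e-01]
10 [319.6 155.4] [532.2  69.4   2. ]
15 [319.6 139.4] [546.9  67.2   5.3]
20 [319.7 123.1] [561.2  65.1   9.9]
25 [319.7 106.4] [575.1  63.   15.7]
```

View pics/scene12c.png

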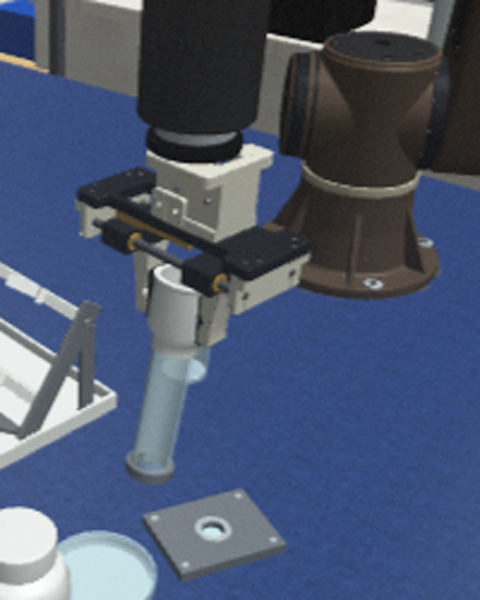

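View pics/wrist12.png

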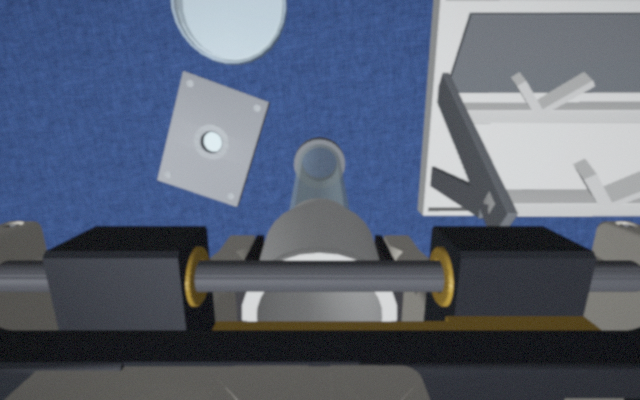

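Emit:
{"method": "move_arm", "body": {"motion": [{"travel": [4,0,0],"twist": 0,"hand": 120},{"travel": [5,0,0],"twist": 0,"hand": 120},{"travel": [5,0,0],"twist": 0,"hand": 120},{"travel": [5,0,0.4],"twist": 0,"hand": 120},{"travel": [3.5,0,0.5],"twist": 0,"hand": 120},{"travel": [1.5,0,0.5],"twist": 0,"hand": 120},{"travel": [0,0,0.8],"twist": 0,"hand": 120},{"travel": [0,0,0],"twist": 0,"hand": 120}], "newtons": 3}}

```text
time: 13.8
eef_pos: [526.4, 70.4, 177.7]
ee_rot: [[0.989, -0.148, 0.001], [-0.148, -0.989, 0.0], [0.001, -0.0, -1.0]]
wrist_force: [-0.5, -0.7, 3.9]
finger_gap: 55.5
```

```bash
python3 look.py 13
```

```text
13.9 [526.16220161  70.40018807 177.67409527] [ 0.49976981 -0.76704858  4.698808  ] 55.351740214704634
-5 [319.6 202.4] [511.2  72.6  -1.7]
0 [319.6 186.9] [526.2  70.4  -2.3]
5 [319.6 171.3] [541.2  68.2  -1.7]
10 [319.7 155.5] [5.56e+02 6.59e+01 3.00e-01]
15 [319.7 139.5] [570.7  63.8   3.6]
20 [319.7 123.2] [585.   61.6   8.2]
25 [319.7 106.5] [598.9  59.5  14. ]
```

View pics/scene13c.png

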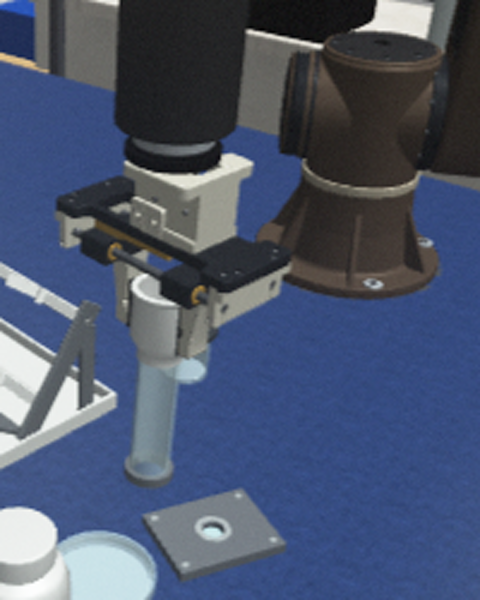

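View pics/wrist13.png

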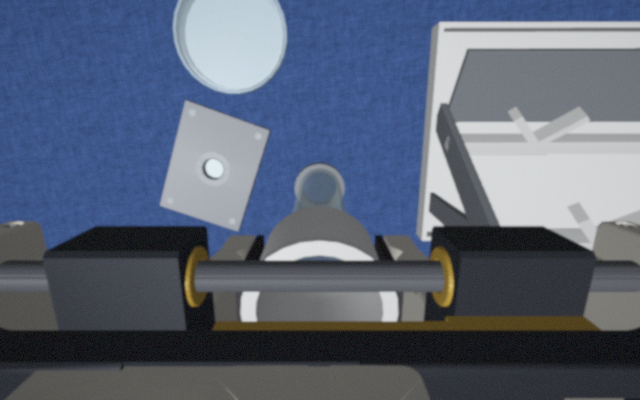

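```bash
crop=1
python3 - <<'E'
from h import *
crop("pics/wrist13.png","pics/w13c.png",150,90,220,130,3.6)
K,T=wcam()
for uv in((213.5,168.5),(214,168)):
  d=T[:3,:3]@np.linalg.inv(K)@np.r_[uv,1];c=T[:3,3];print(c+d*(10-c[2])/d[2])
E
```

```text
[559.74013172 162.60251686  10.        ]
[560.11930474 162.05126162  10.        ]
```

View pics/w13c.png

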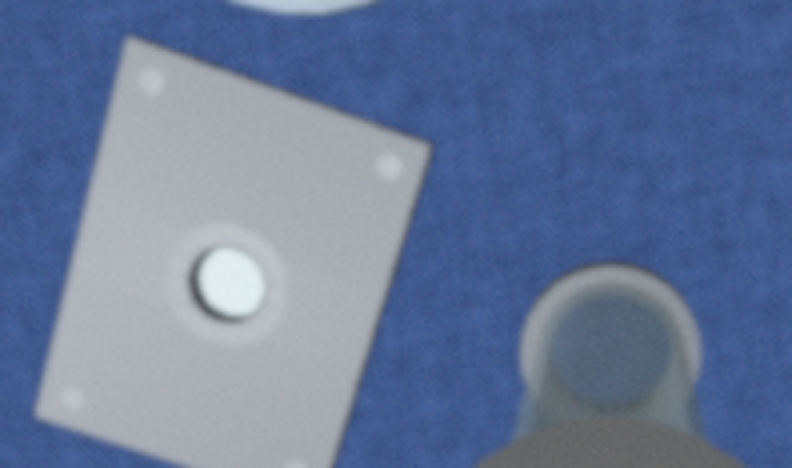

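Emit:
{"method": "move_arm", "body": {"motion": [{"travel": [0,0,0],"twist": 0,"hand": 120},{"travel": [0,0,0],"twist": 0,"hand": 120},{"travel": [0,0,0],"twist": 0,"hand": 120},{"travel": [0,0,-2],"twist": 0,"hand": 120},{"travel": [0,0,-6],"twist": 0,"hand": 120},{"travel": [0,0,-10],"twist": 0,"hand": 120},{"travel": [0,0,-10],"twist": 0,"hand": 120},{"travel": [0,0,-6],"twist": 0,"hand": 120},{"travel": [0,0,0],"twist": 0,"hand": 120}], "newtons": 14}}

```text
time: 14.8
eef_pos: [526.6, 70.6, 212.7]
ee_rot: [[0.989, -0.148, 0.002], [-0.148, -0.989, 0.001], [0.002, -0.001, -1.0]]
wrist_force: [-0.2, -0.5, -1.9]
finger_gap: 55.2
```

Emit:
{"method": "move_arm", "body": {"motion": [{"travel": [1,-4,0],"twist": 0,"hand": 120},{"travel": [2,-10,0],"twist": 0,"hand": 120},{"travel": [3,-14,0],"twist": 0,"hand": 120},{"travel": [3,-14,0],"twist": 0,"hand": 120},{"travel": [3,-14,0],"twist": 0,"hand": 120},{"travel": [3,-14,0],"twist": 0,"hand": 120},{"travel": [2.8,-14,0],"twist": 0,"hand": 120},{"travel": [1.5,-8.6,0],"twist": 0,"hand": 120},{"travel": [0.5,-4,0],"twist": 0,"hand": 120},{"travel": [0,0,0],"twist": 0,"hand": 120},{"travel": [0,0,0],"twist": 0,"hand": 120}]}}

```text
time: 15.9
eef_pos: [559.7, 162.7, 211.3]
ee_rot: [[0.989, -0.148, -0.0], [-0.148, -0.989, -0.0], [-0.0, 0.0, -1.0]]
wrist_force: [0.3, -0.4, -1.6]
finger_gap: 55.5
```

```bash
python3 look.py 14|head -4
python3 - <<'E'
from h import *
crop("pics/wrist14.png","pics/w14c.png",220,90,200,130,4)
crop("pics/scene14.png","pics/s14c.png",320,100,130,190,3.1)
E
```

```text
16.0 [559.71486716 162.53284965 211.50074011] [-0.05541643  1.05812641 -1.66172115] 55.111847467876004
-5 [319.6 202.3] [544.7 164.8  32.2]
0 [319.6 186.8] [559.7 162.5  31.5]
5 [319.6 171.2] [574.7 160.3  32.2]
```

View pics/w14c.png

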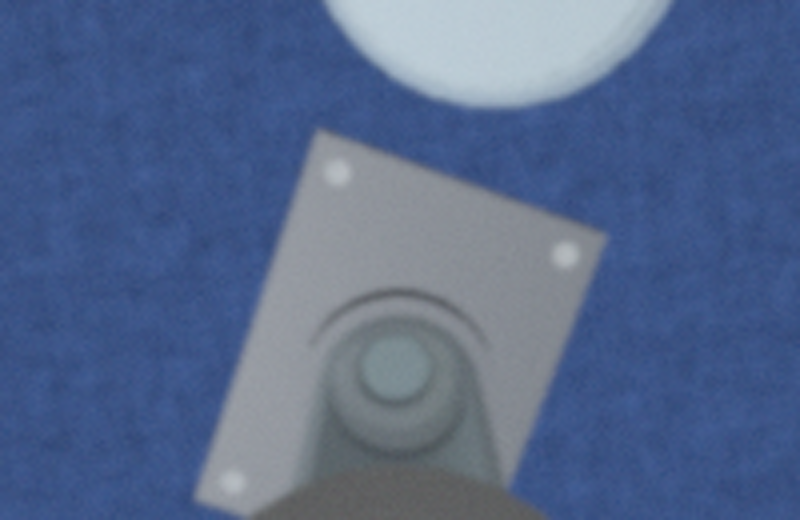

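View pics/s14c.png

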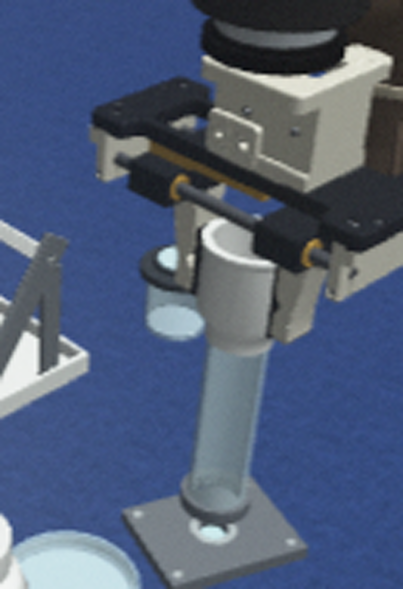

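Emit:
{"method": "move_arm", "body": {"motion": [{"travel": [0,0,3],"twist": 0,"hand": 120},{"travel": [0,0,5],"twist": 0,"hand": 120},{"travel": [0,0,5],"twist": 0,"hand": 120},{"travel": [0,0,4],"twist": 0,"hand": 120},{"travel": [0,0,2.5],"twist": 0,"hand": 120},{"travel": [0,0,0],"twist": 0,"hand": 120},{"travel": [0,0,0],"twist": 0,"hand": 120}]}}

```text
time: 16.7
eef_pos: [559.9, 163.0, 191.9]
ee_rot: [[0.989, -0.148, 0.0], [-0.148, -0.989, -0.0], [0.0, 0.0, -1.0]]
wrist_force: [-0.2, -0.2, -1.3]
finger_gap: 55.5
```

```bash
python3 look.py 15|head -4
python3 - <<'E'
from h import *
crop("pics/wrist15.png","pics/w15c.png",220,90,200,130,4)
crop("pics/scene15.png","pics/s15c.png",320,100,130,190,3.1)
K,T=wcam()
def pw(X):
  q=K@(np.linalg.inv(T)@np.r_[X,1])[:3];return (q[:2]/q[2]).round(1)
p=get_state()["eef_pos"]
for z in (10,12,22): print(z,pw([p[0],p[1],z]),(pw([p[0],p[1],z])-[220,90])*4)
E
```

```text
16.8 [559.99534458 163.04655801 192.06698707] [-0.28799397 -0.8331433  -1.28815899] 55.21283471793298
-5 [319.6 202.3] [545.  165.3  12.7]
0 [319.6 186.8] [560.  163.   12.1]
5 [319.6 171.2] [575.  160.8  12.7]
10 [319.6 186.3] [398.4 385.2]
12 [319.6 186.8] [398.4 387.2]
22 [319.6 189.1] [398.4 396.4]
```

View pics/w15c.png

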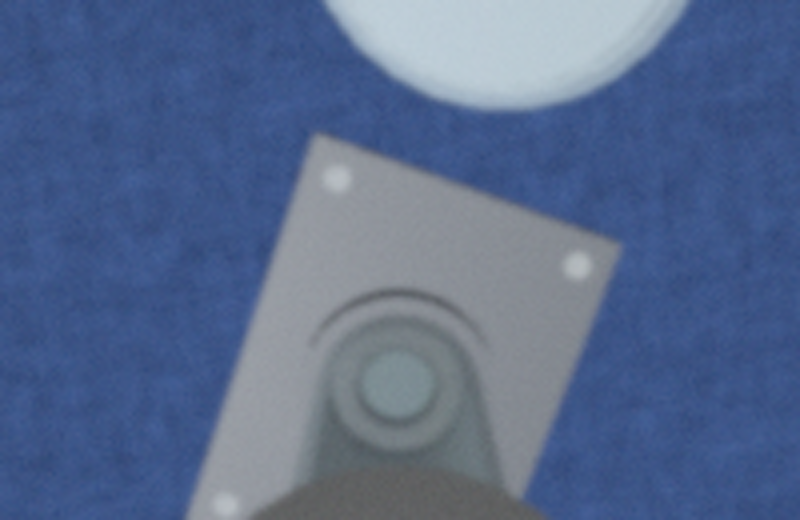

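View pics/s15c.png

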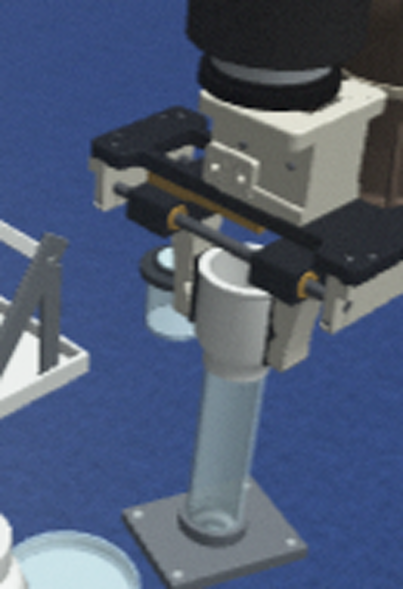

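Emit:
{"method": "move_arm", "body": {"motion": [{"travel": [0,0,1],"twist": 0,"hand": 120},{"travel": [0,0,1],"twist": 0,"hand": 120},{"travel": [0,0,0.7],"twist": 0,"hand": 120},{"travel": [0,0,0],"twist": 0,"hand": 120},{"travel": [0,0,0],"twist": 0,"hand": 120}]}}

```text
time: 17.3
eef_pos: [559.9, 163.0, 189.2]
ee_rot: [[0.989, -0.148, 0.0], [-0.148, -0.989, -0.0], [0.0, 0.0, -1.0]]
wrist_force: [0.9, 0.3, -2.3]
finger_gap: 55.2
```

Emit:
{"method": "move_arm", "body": {"motion": [{"travel": [0,0,0.5],"twist": 0,"hand": 120},{"travel": [0,0,0.5],"twist": 0,"hand": 120},{"travel": [0,0,0],"twist": 0,"hand": 120},{"travel": [0,0,0],"twist": 0,"hand": 120}]}}

```text
time: 17.7
eef_pos: [559.8, 163.0, 188.1]
ee_rot: [[0.989, -0.148, -0.0], [-0.148, -0.989, -0.0], [-0.0, 0.0, -1.0]]
wrist_force: [0.2, 1.2, -1.0]
finger_gap: 54.7
```

Emit:
{"method": "move_arm", "body": {"motion": [{"travel": [0,0,0.4],"twist": 0,"hand": 120},{"travel": [0,0,0.4],"twist": 0,"hand": 120},{"travel": [0,0,0],"twist": 0,"hand": 120},{"travel": [0,0,0],"twist": 0,"hand": 120}]}}

```text
time: 18.1
eef_pos: [560.0, 163.0, 187.7]
ee_rot: [[0.989, -0.148, 0.001], [-0.148, -0.989, 0.0], [0.0, -0.0, -1.0]]
wrist_force: [-0.0, 0.2, 1.8]
finger_gap: 55.4
```

Emit:
{"method": "move_arm", "body": {"motion": [{"travel": [0,0,0.3],"twist": 0,"hand": 120},{"travel": [0,0,0],"twist": 0,"hand": 120},{"travel": [0,0,0],"twist": 0,"hand": 120},{"travel": [0,0,0],"twist": 0,"hand": 120}], "newtons": 3}}

```text
time: 18.5
eef_pos: [560.3, 163.1, 187.6]
ee_rot: [[0.989, -0.148, 0.001], [-0.148, -0.989, 0.0], [0.001, -0.0, -1.0]]
wrist_force: [0.2, -1.7, 5.7]
finger_gap: 55.4
```

```bash
python3 look.py 16|head -4
python3 - <<'E'
from h import *
crop("pics/wrist16.png","pics/w16c.png",220,90,200,130,4)
crop("pics/scene16.png","pics/s16c.png",320,100,130,190,3.1)
E
```

```text
18.6 [560.13164468 163.0634539  187.37037044] [0.20089906 0.31121511 5.11802704] 55.672259794330195
-5 [319.6 202.4] [545.1 165.3   8. ]
0 [319.6 186.9] [560.1 163.1   7.4]
5 [319.7 171.3] [575.1 160.8   8. ]
```

View pics/w16c.png

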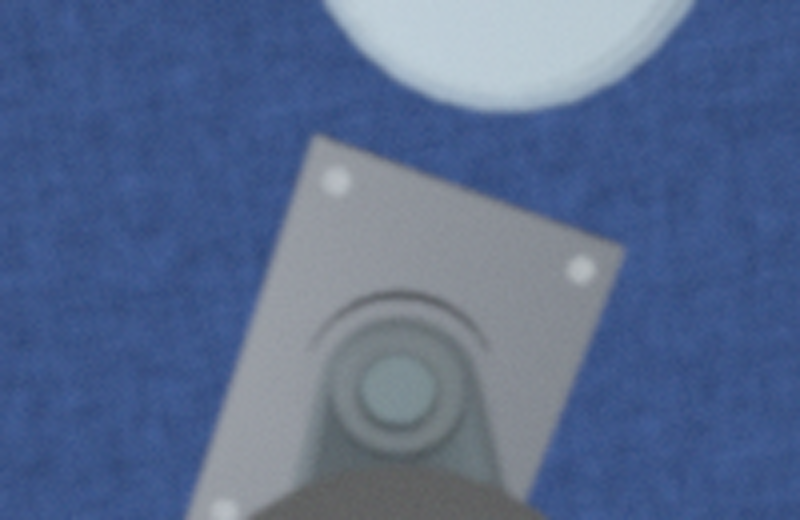

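View pics/s16c.png

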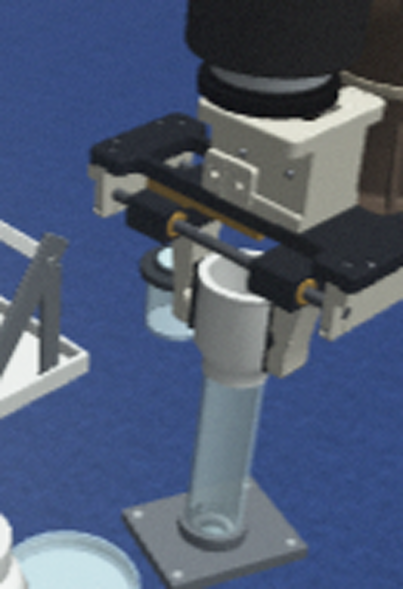

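Emit:
{"method": "move_arm", "body": {"motion": [{"travel": [0,0,-0.3],"twist": 0,"hand": 100},{"travel": [0,0,-0.2],"twist": 0,"hand": 96},{"travel": [0,0,0],"twist": 0,"hand": 94},{"travel": [0,0,0],"twist": 0,"hand": 92},{"travel": [0,0,0],"twist": 0,"hand": 90},{"travel": [0,0,0],"twist": 0,"hand": 88},{"travel": [0,0,0],"twist": 0,"hand": 85},{"travel": [0,0,0],"twist": 0,"hand": 80},{"travel": [0,0,0],"twist": 0,"hand": 75}]}}

```text
time: 19.5
eef_pos: [559.8, 163.0, 187.5]
ee_rot: [[0.989, -0.148, -0.0], [-0.148, -0.989, -0.0], [-0.0, 0.0, -1.0]]
wrist_force: [0.4, -1.1, -0.1]
finger_gap: 61.1
```

```bash
python3 look.py 17|head -1
```

```text
19.6 [559.84334025 162.9746902  187.53870249] [ 0.44153946  0.58822942 -0.01125625] 61.88723029931529
```

View pics/wrist17.png

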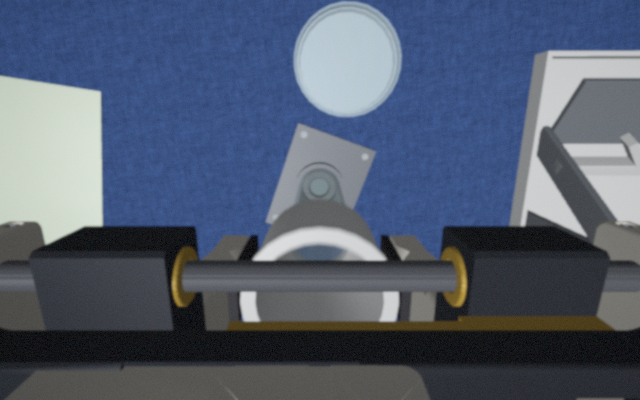

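View pics/scene17c.png

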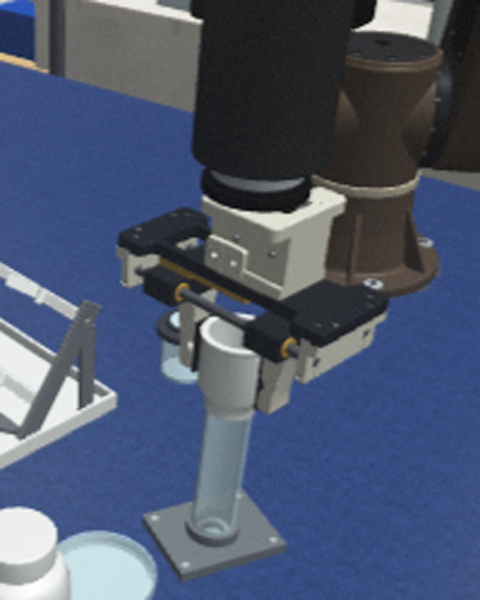

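Stands free. Open fully, then go straight up.

Emit:
{"method": "move_arm", "body": {"motion": [{"travel": [0,0,0],"twist": 0,"hand": 60},{"travel": [0,0,0],"twist": 0,"hand": 40},{"travel": [0,0,0],"twist": 0,"hand": 20},{"travel": [0,0,0],"twist": 0,"hand": 5},{"travel": [0,0,0],"twist": 0,"hand": 5},{"travel": [0,0,-5],"twist": 0,"hand": 5},{"travel": [0,0,-10],"twist": 0,"hand": 5},{"travel": [0,0,-20],"twist": 0,"hand": 5},{"travel": [0,0,-20],"twist": 0,"hand": 5},{"travel": [0,0,-20],"twist": 0,"hand": 5},{"travel": [0,0,-20],"twist": 0,"hand": 5},{"travel": [0,0,-20],"twist": 0,"hand": 5},{"travel": [0,0,-10],"twist": 0,"hand": 5},{"travel": [-20,0,0],"twist": 0,"hand": 5},{"travel": [-25,0,0],"twist": 0,"hand": 5},{"travel": [-25,0,0],"twist": 0,"hand": 5},{"travel": [-20,0,0],"twist": 0,"hand": 5},{"travel": [0,0,0],"twist": 0,"hand": 5},{"travel": [0,0,0],"twist": 0,"hand": 5}]}}

```text
time: 21.5
eef_pos: [470.8, 176.4, 313.1]
ee_rot: [[0.989, -0.147, 0.001], [-0.147, -0.989, 0.001], [0.001, -0.001, -1.0]]
wrist_force: [0.2, 0.1, -1.0]
finger_gap: 85.9
```

Run:
```python
from h import *
for n in ["scene","top","wrist"]:
    cv2.imwrite(f"pics/{n}20.png",capture(n)[:,:,::-1])
crop("pics/wrist20.png","pics/w20c.png",220,80,200,150,4)
```

```text
(no output)
```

View pics/scene20.png

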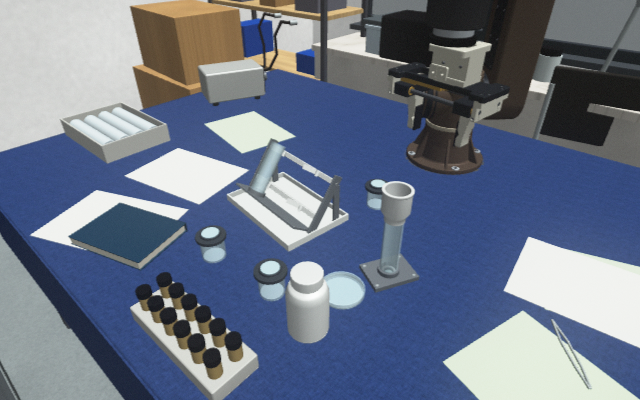

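View pics/wrist20.png

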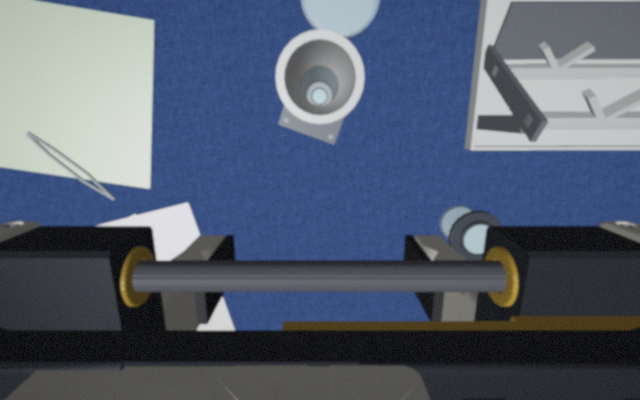

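View pics/top20.png

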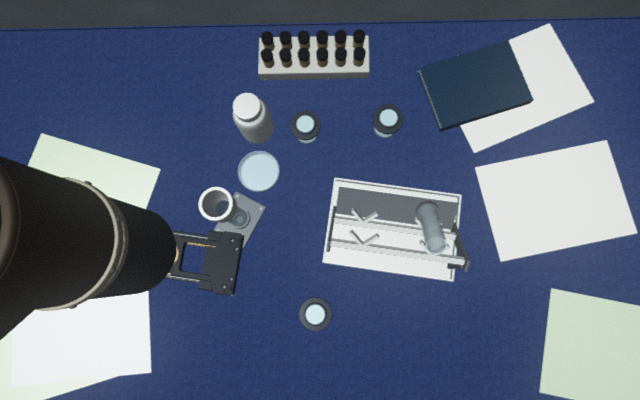

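Run:
```python
from h import *
print(pix2z("top",(216,204),210), pix2z("scene",(397,190),210))
K,T=wcam()
d=T[:3,:3]@np.linalg.inv(K)@np.r_[320,77,1];c=T[:3,3];print(c+d*(210-c[2])/d[2])
a=capture("scene");b=cv2.imread("pics/scene20.png")[:,:,::-1]
df=cv2.absdiff(a,np.ascontiguousarray(b))[170:300,340:430];print("diff",df.max(),df.mean())
t0=cv2.imread("pics/top0.png");t1=cv2.imread("pics/top20.png");
d=cv2.absdiff(cv2.GaussianBlur(t0,(3,3),0),cv2.GaussianBlur(t1,(3,3),0)).max(2);d=(d>40)
ys,xs=np.where(d[:, 245:]);print(len(xs),(xs+245).min() if len(xs) else 0,(xs+245).max() if len(xs) else 0,ys.min() if len(xs) else 0,ys.max() if len(xs) else 0)
```

```text
[563.34522219 161.41509961 210.        ] [564.85509157 163.11121    210.        ]
[561.31147298 162.67541922 210.        ]
diff 56 2.0754131054131055
1014 245 380 213 265
```

Run:
```python
from h import *
b=cv2.imread("pics/scene20.png")[:,:,::-1].astype(int)
a=capture("scene").astype(int)
d=abs(a-b)
print(d[170:300,340:430].mean(),d[170:300,100:330].mean(),d[170:300,100:330].max())
d=d.max(2)[170:300,340:430]; print(np.argwhere(d>40)+[170,340])
```

```text
2.5935042735042737 1.4720289855072464 10
[[181 390]
 [181 391]
 [181 392]
 [181 393]
 [181 394]
 [181 395]
 [181 396]
 [181 397]
 [181 398]
 [181 399]
 [181 400]
 [181 401]
 [182 386]
 [182 403]
 [182 404]
 [182 405]
 [183 406]
 [183 407]
 [184 404]
 [184 408]
 [184 409]
 [185 406]
 [185 410]
 [185 411]
 [186 407]
 [186 408]
 [186 411]
 [186 412]
 [187 381]
 [187 408]
 [187 409]
 [187 412]
 [187 413]
 [188 381]
 [188 409]
 [188 410]
 [188 413]
 [189 381]
 [189 410]
 [189 413]
 [189 414]
 [190 381]
 [190 410]
 [190 414]
 [191 381]
 [191 382]
 [192 382]
 [192 383]
 [192 410]
 [193 383]
 [193 384]
 [193 414]
 [194 384]
 [194 385]
 [194 389]
 [195 385]
 [195 386]
 [195 387]
 [195 391]
 [195 392]
 [195 406]
 [195 407]
 [196 387]
 [196 388]
 [196 389]
 [196 394]
 [196 395]
 [196 396]
 [196 397]
 [196 398]
 [196 399]
 [196 400]
 [196 401]
 [196 402]
 [196 403]
 [196 404]
 [196 405]
 [197 389]
 [197 390]
 [197 391]
 [197 392]
 [198 393]
 [198 394]
 [198 395]
 [198 396]
 [198 397]
 [198 398]
 [198 399]
 [198 403]]
```

The cup rim is shifting between frames, so I'm tracking it over time before handing in.

Run:
```python
from h import *
ref=cv2.imread("pics/scene20.png")
g0=cv2.cvtColor(ref,cv2.COLOR_BGR2GRAY).astype(np.float32)
for i in range(8):
  a=capture("scene"); g=cv2.cvtColor(a,cv2.COLOR_RGB2GRAY).astype(np.float32)
  o=[]
  for (y0,y1,x0,x1) in((176,222,376,420),(254,290,356,424)):
    s,_=cv2.phaseCorrelate(g0[y0:y1,x0:x1].copy(),g[y0:y1,x0:x1].copy(),cv2.createHanningWindow((x1-x0,y1-y0),cv2.CV_32F));o.append(np.round(s,2))
  print(round(get_state()["time"],2),o)
cv2.imwrite("pics/scene21.png",a[:,:,::-1])
```

```text
21.8 [array([0.25, 0.43]), array([0.17, 0.01])]
21.85 [array([ 0.66, -0.33]), array([-0. ,  0.1])]
21.9 [array([0.29, 0.46]), array([-0.01,  0.09])]
21.95 [array([0.14, 0.48]), array([ 0.02, -0.06])]
22.0 [array([ 0.72, -0.31]), array([0.21, 0.05])]
22.05 [array([0.31, 0.32]), array([0.17, 0.05])]
22.1 [array([0.13, 0.47]), array([0.2 , 0.05])]
22.15 [array([ 0.59, -0.19]), array([0.14, 0.12])]
```

Emit:
{"method": "move_arm", "body": {"motion": [{"travel": [0,0,0],"twist": 0,"hand": 5},{"travel": [0,0,0],"twist": 0,"hand": 5},{"travel": [0,0,0],"twist": 0,"hand": 5},{"travel": [0,0,0],"twist": 0,"hand": 5},{"travel": [0,0,0],"twist": 0,"hand": 5},{"travel": [0,0,0],"twist": 0,"hand": 5},{"travel": [0,0,0],"twist": 0,"hand": 5},{"travel": [0,0,0],"twist": 0,"hand": 5},{"travel": [0,0,0],"twist": 0,"hand": 5},{"travel": [0,0,0],"twist": 0,"hand": 5}]}}

```text
time: 23.15
eef_pos: [470.9, 176.3, 312.5]
ee_rot: [[0.989, -0.148, -0.0], [-0.148, -0.989, -0.0], [0.0, 0.0, -1.0]]
wrist_force: [0.1, 0.5, 0.1]
finger_gap: 86.3
```

Run:
```python
from h import *
ref=cv2.imread("pics/scene20.png")
g0=cv2.cvtColor(ref,cv2.COLOR_BGR2GRAY).astype(np.float32)
for i in range(6):
  a=capture("scene"); g=cv2.cvtColor(a,cv2.COLOR_RGB2GRAY).astype(np.float32)
  o=[]
  for (y0,y1,x0,x1) in((176,222,376,420),(254,290,356,424)):
    s,_=cv2.phaseCorrelate(g0[y0:y1,x0:x1].copy(),g[y0:y1,x0:x1].copy(),cv2.createHanningWindow((x1-x0,y1-y0),cv2.CV_32F));o.append(np.round(s,2))
  print(round(get_state()["time"],2),o)
```

```text
23.2 [array([0.3 , 0.48]), array([0.14, 0.  ])]
23.25 [array([ 0.5, -0. ]), array([0.07, 0.08])]
23.3 [array([0.34, 0.43]), array([ 0.12, -0.01])]
23.35 [array([ 0.46, -0.04]), array([0.1, 0.2])]
23.4 [array([0.28, 0.43]), array([0.22, 0.05])]
23.45 [array([0.45, 0.01]), array([0.11, 0.09])]
```

Small residual rocking, about 0.5 px and shrinking. I'll let it die out.

Emit:
{"method": "move_arm", "body": {"motion": [{"travel": [0,0,0]},{"travel": [0,0,0]},{"travel": [0,0,0]},{"travel": [0,0,0]},{"travel": [0,0,0]},{"travel": [0,0,0]},{"travel": [0,0,0]},{"travel": [0,0,0]},{"travel": [0,0,0]},{"travel": [0,0,0]},{"travel": [0,0,0]},{"travel": [0,0,0]},{"travel": [0,0,0]},{"travel": [0,0,0]},{"travel": [0,0,0]},{"travel": [0,0,0]},{"travel": [0,0,0]},{"travel": [0,0,0]},{"travel": [0,0,0]},{"travel": [0,0,0]}]}}

```text
schema error: expected keys travel, twist, hand
```

Emit:
{"method": "move_arm", "body": {"motion": [{"travel": [0,0,0]},{"travel": [0,0,0]},{"travel": [0,0,0]},{"travel": [0,0,0]},{"travel": [0,0,0]},{"travel": [0,0,0]},{"travel": [0,0,0]},{"travel": [0,0,0]},{"travel": [0,0,0]},{"travel": [0,0,0]},{"travel": [0,0,0]},{"travel": [0,0,0]},{"travel": [0,0,0]},{"travel": [0,0,0]},{"travel": [0,0,0]},{"travel": [0,0,0]},{"travel": [0,0,0]},{"travel": [0,0,0]},{"travel": [0,0,0]},{"travel": [0,0,0]}]}}

```text
schema error: expected keys travel, twist, hand
```

```bash
cat > still.py <<'E'
from h import *
ref=cv2.imread("pics/scene20.png")
g0=cv2.cvtColor(ref,cv2.COLOR_BGR2GRAY).astype(np.float32)
for i in range(8):
  a=capture("scene"); g=cv2.cvtColor(a,cv2.COLOR_RGB2GRAY).astype(np.float32)
  o=[]
  for (y0,y1,x0,x1) in((176,222,376,420),(254,290,356,424)):
    s,_=cv2.phaseCorrelate(g0[y0:y1,x0:x1].copy(),g[y0:y1,x0:x1].copy(),cv2.createHanningWindow((x1-x0,y1-y0),cv2.CV_32F));o.append(np.round(s,2))
  print(round(get_state()["time"],2),o)
E
python3 still.py
```

```text
23.5 [array([0.34, 0.35]), array([ 0.14, -0.  ])]
23.55 [array([0.35, 0.1 ]), array([0.28, 0.05])]
23.6 [array([0.37, 0.2 ]), array([0.1 , 0.11])]
23.65 [array([0.41, 0.3 ]), array([0.1 , 0.01])]
23.7 [array([0.33, 0.04]), array([0.14, 0.18])]
23.75 [array([0.38, 0.35]), array([0.12, 0.05])]
23.8 [array([0.37, 0.13]), array([0.09, 0.1 ])]
23.85 [array([0.42, 0.21]), array([0.14, 0.18])]
```

Emit:
{"method": "move_arm", "body": {"motion": [{"travel": [0,0,0],"twist": 0,"hand": 5},{"travel": [0,0,0],"twist": 0,"hand": 5},{"travel": [0,0,0],"twist": 0,"hand": 5},{"travel": [0,0,0],"twist": 0,"hand": 5},{"travel": [0,0,0],"twist": 0,"hand": 5},{"travel": [0,0,0],"twist": 0,"hand": 5},{"travel": [0,0,0],"twist": 0,"hand": 5},{"travel": [0,0,0],"twist": 0,"hand": 5},{"travel": [0,0,0],"twist": 0,"hand": 5},{"travel": [0,0,0],"twist": 0,"hand": 5},{"travel": [0,0,0],"twist": 0,"hand": 5},{"travel": [0,0,0],"twist": 0,"hand": 5},{"travel": [0,0,0],"twist": 0,"hand": 5},{"travel": [0,0,0],"twist": 0,"hand": 5},{"travel": [0,0,0],"twist": 0,"hand": 5},{"travel": [0,0,0],"twist": 0,"hand": 5},{"travel": [0,0,0],"twist": 0,"hand": 5},{"travel": [0,0,0],"twist": 0,"hand": 5},{"travel": [0,0,0],"twist": 0,"hand": 5},{"travel": [0,0,0],"twist": 0,"hand": 5}]}}

```text
time: 25.85
eef_pos: [470.9, 176.3, 312.5]
ee_rot: [[0.989, -0.148, -0.0], [-0.148, -0.989, -0.0], [-0.0, 0.0, -1.0]]
wrist_force: [0.9, -0.0, -0.3]
finger_gap: 85.8
```

```bash
python3 still.py
python3 - <<'E'
from h import *
for n in ["scene","wrist"]: cv2.imwrite(f"pics/{n}22.png",capture(n)[:,:,::-1])
crop("pics/wrist22.png","pics/w22c.png",250,20,140,130,4.5)
crop("pics/scene22.png","pics/s22c.png",330,165,120,135,4.3)
E
```

```text
25.9 [array([0.39, 0.24]), array([0.11, 0.16])]
25.95 [array([0.38, 0.28]), array([0.07, 0.05])]
26.0 [array([0.41, 0.24]), array([0.12, 0.13])]
26.05 [array([0.37, 0.27]), array([ 0.1 , -0.02])]
26.1 [array([0.36, 0.24]), array([0.15, 0.05])]
26.15 [array([0.31, 0.25]), array([0.09, 0.06])]
26.2 [array([0.42, 0.25]), array([0.13, 0.11])]
26.25 [array([0.37, 0.29]), array([0.08, 0.03])]
```

View pics/w22c.png

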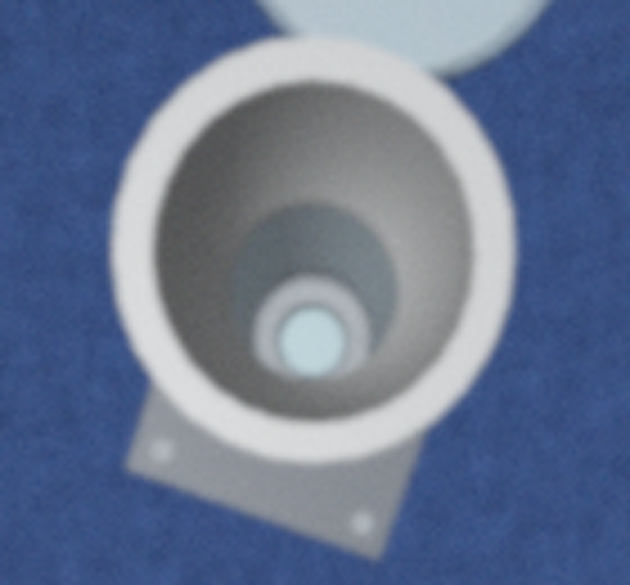

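View pics/s22c.png

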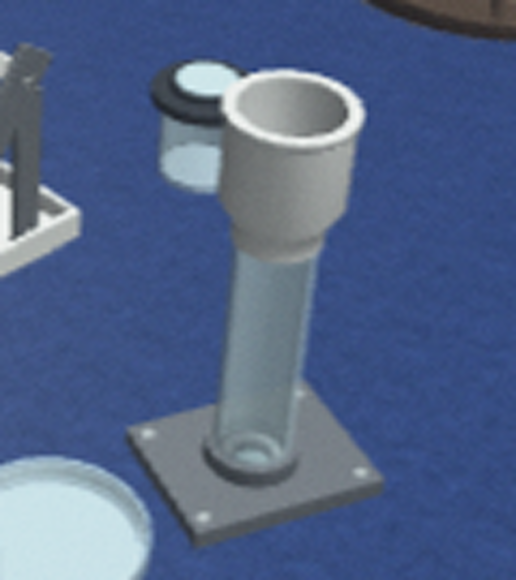

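It is now still, with the whole well and ring visible inside the bore. Handing in.

```bash
python3 -c "
from plant import *
print(close_job())"
```

```text
the job is handed in; nothing more can be done
None
```

The settling column is standing upright, foot down, on the chamber plate with its bore over the whole well. I handed the job in at about 26 s.

- **What I did:** I gripped the column by its cup and lifted it straight out of the rack. Even at the lightest grip it still hung about 21° off vertical. I brought it upright by resting its foot on bare table and moving the cup over the foot. Then I set it on the plate with a few newtons, opened the fingers slowly and backed away upwards.
- **Position:** the last wrist picture shows the complete well and nearly all of its steel ring through the bore. The cup rim sits 1–5 mm from directly above the well, depending on the camera. That puts the lean at about 1° or less.
- **Stillness:** the first check after release failed. The rim was rocking by roughly half a pixel (about 1–2 mm), so I waited. By 26 s it was steady to within picture noise, and the plate had not moved.
- **Everything else:** by eye, the plain column is still in the rack, and the pots, bottle, dish and plate are where they were. I also compared the top view before and after. The differences were confined to the rack area where the column was taken out and the edge of the plate and arm.

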